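# Fit the matching spacer sleeve on the shoe-rack foot board

### The job

The shoe rack in the hall needs its second spacer. Of the three loose grey sleeves, pick the one that is as tall as the sleeve already fitted on the wooden foot board, put it over the board's bare pin so that it stands upright with its foot flat on the board, and let go. Leave the other two loose sleeves where they stand.

Things in the scene. Friction and masses are not known exactly. Their poses are not given: they have to be found in the camera images.
- bare_pin (a point): Foot of the bare dark steel pin (12 mm diameter, 30 mm tall, rounded top edge), on the top of the pale wooden foot board (240 x 130 x 18 mm, fixed flat on the table at any heading; this point is 18 mm above the table). z up; x along the board: 150 mm along +x stands the grey sleeve already fitted, fixed, 60 mm tall, 48 mm outside, its foot on the board.
- sleeve_short: Loose aluminium-grey sleeve, a plain tube standing upright on the table: 48 mm outside diameter, 32 mm bore right through, 40 mm tall, about 0.1 kg. Origin at the centre of its foot, z up along its axis.
- sleeve_middle: Loose aluminium-grey sleeve of the same look, standing upright on the table: 48 mm outside diameter, 32 mm bore right through, 60 mm tall, about 0.16 kg. Origin at the centre of its foot, z up along its axis. The three loose sleeves swap places between starts, with at least 90 mm between their axes.
- sleeve_tall: Loose aluminium-grey sleeve of the same look, standing upright on the table: 48 mm outside diameter, 32 mm bore right through, 80 mm tall, about 0.21 kg. Origin at the centre of its foot, z up along its axis.
Things that resemble listed ones, but are neither listed nor needed, are in the scene too. Leave any green or red look-alike of the sleeve_middle alone.

How it is judged:
By the outcome, as a careful person would: the job done as asked, in the order asked, and still so for the second after the job is handed in, with the robot touching nothing.
It also fails if it takes over 32 s, if anything falls off the work surface, if the arm or the gripper's body presses on something with over 40 N, if the wrist force passes 120 N, or if a joint passes its speed limit or range.

### The arm

A 6-joint arm with a two-finger parallel gripper is mounted at the origin on the work surface. World frame = base frame: x ahead of the robot, y to its left, z up, the work surface at z = 0. Lengths are in mm, angles in rad, forces in N, time in s.
With the tool pointing down it reaches from about 275 to 775 mm from the base axis. Payload 14.6 kg.
Tool frame: the origin (TCP) lies between the finger pads; the fingertips stand ctrl.tcp_to_tips ahead of it and the grasp point (between the pads) is the TCP (ctrl.tcp_to_tips is the distance from the TCP to the fingertips, in mm); z points along the fingers, y is the line along which they close (so a half turn about z gives the same grasp; the last joint's range is limited). The gripper opens to 85 mm and grips with 20 to 120 N. Pads are 22 mm wide; open, the fingers measure 114 mm over their backs; the gripper's body (76 mm by 85 mm) begins 54 mm behind the grasp point. The pads swing forward as they close: fully open they stand 13 mm farther back than shut.
Start: joints at [1.135, 0.263, -0.048, 1.259, 0, 1.415], TCP at [145.495, 504.44, 250.278] pointing down, gripper open.
Joint ranges: [-2.65, 2.65], [-0.89, 1.7], [-1.18, 1.37], [-2.13, 2.11], [-1.35, 1.29], [-3.14, 3.14]. Speed limits (rad/s): [1.89, 1.89, 2.57, 2.79, 3.14, 3.14].

### API

Orientations are given as a rotation vector (axis times angle).
In Python, from workcell import ctrl gives the robot as it stands.
- The arm moves only by the shell command python3 -m crank 'ROWS' [FORCE]. ROWS is text: rows parted by semicolons, each of 7 numbers parted by spaces: the shift along the tool's x, y, z in mm, then the turn, a rotation vector about the tool's x, y, z in rad, then the gripper's target within -1 to 1 (fully open at 1, half-way at 0, shut at -1). In form: dx dy dz ax ay az hand; .... A call has 1 to 10 rows; each row is the pose to reach, as a shift and turn from the pose commanded when the call began, along the tool's axes at that moment; what a row does not reach only later rows make up. A row lasts 1/12 s, in which the tool goes at most 41.7 mm and 7.16 degrees, less where a joint would pass 70% of its speed; a pose out of reach is approached as far as the arm can. A call with a gripper value outside its range is refused whole. The fingers move at their own pace and stop on an object; FORCE is the grip in N (left out, the last holds). Time passes only in rows, so rows that repeat a pose let the fingers close. It gives the time, the measured TCP pose, the force, the opening and the grip force at its end, in the units of the state.
- ctrl.get_state(): the state, without advancing time (a new reading comes with each control period).
- ctrl.read_camera(name): name is "side" or "top"; returns the picture (480x640x3 uint8, red, green, blue); there is no depth.
- ctrl.camera_params(name): a dict with "fovy" (degrees; the focal length in pixels is half the picture's height over the tangent of half this angle, whatever the lens; pixels are square), "cx", "cy" (the principal point, pixels), "k1" (the pictures are not rectified: a ray, as slopes to the right and down, at radius r is drawn at 1 + k1 r^2 times it, then the intrinsics apply), "R" (3x3) and "t" (3): a world point X has camera coordinates R X + t. Camera axes: x right, y down, z forward; pixel columns grow to the right and rows downward; lengths in mm; the calibration is good to about 2 mm. A picture is of the moment at which its call begins. camera_params takes no time and is no camera call.
- ctrl.finish_job(): hands the job in; it is judged then, once.
The state is a dict: "time": time; "qpos": joint angles; "joint_vel": joint speeds; "joint_efforts": joint torques, N m; "ee_pos": TCP position; "eef_rot": TCP orientation; "contact_force": force on the tool from outside, world axes, zero at the start; "torque": the same for the moment, N m; "grip_width": opening from 0.0 (shut) to 1.0 (fully open); "grasp_force": force on a finger pad.
Only numpy, scipy, OpenCV 4.12 (cv2) and the standard library are available. Lean on these libraries where they do the work, as an engineer would, in place of code of your own. Each camera call takes 0.05 s, during which the arm holds its last target. There are 200 camera calls.

## Working session

There is one attempt and no reset: what is moved stays moved. The work goes in short steps, Python scripts to look and compute and a shell command to move; the robot and the scene stay as the last step left them, time stands still between calls to the robot, and variables do not carry over. Pictures are saved under pics/ and viewed, at most 10 in all, crops included, and the job is handed in when it is done.

```bash
mkdir -p pics; python3 - <<'E'
from workcell import ctrl
import cv2
for n in("top","side"):
    cv2.imwrite(f"pics/{n}0.png",ctrl.read_camera(n)[:,:,::-1]); print(n,ctrl.camera_params(n))
s=ctrl.get_state();print(s,ctrl.tcp_to_tips)
E
```

```text
top {'fovy': 52.80132935076651, 'cx': 315.5378945354178, 'cy': 237.36870749002065, 'k1': -0.07128817850459342, 'R': array([[-0.02669191, -0.99918501, -0.03027977],
       [-0.98685405,  0.03116818, -0.15858001],
       [ 0.15939453,  0.02564891, -0.98688171]]), 't': array([-28.91884221, 497.49736446, 862.16203991])}
side {'fovy': 53.697146560993815, 'cx': 317.78259243407194, 'cy': 236.94265414473222, 'k1': -0.07782234487944606, 'R': array([[-0.96219294, -0.27165814,  0.01966198],
       [-0.18420551,  0.59586665, -0.78167209],
       [ 0.20063167, -0.75574122, -0.62337961]]), 't': array([461.92297591, 143.92287129, 737.97873831])}
{'time': 0.1, 'qpos': array([ 1.13469859e+00,  2.63476871e-01, -4.88652827e-02,  1.25942099e+00,
        3.01303605e-06,  1.41549024e+00]), 'joint_vel': array([-0.00184084,  0.0008643 ,  0.00175864,  0.00087714,  0.00108814,
        0.00081692]), 'joint_efforts': array([-5.97319229e-06, -6.38577890e+01,  3.85063684e+01,  9.98207834e-03,
       -3.18948223e-04,  4.35278787e-05]), 'ee_pos': array([145.39328071, 504.22213055, 249.87526761]), 'eef_rot': array([-4.39579067e-01, -3.11039938e+00,  1.45124665e-03]), 'contact_force': array([ 0.1108003 , -0.61528692, -0.47401201]), 'torque': array([0.02560718, 0.03210306, 0.02627527]), 'grasp_force': 0.0, 'grip_width': 1.004911656965477} 19.0
```

View pics/top0.png

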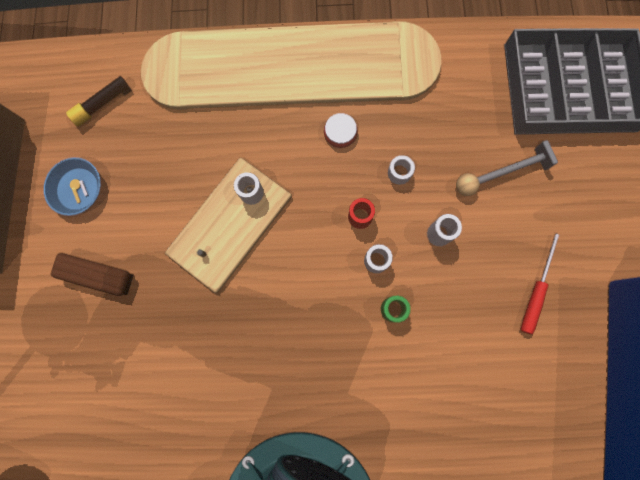

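View pics/side0.png

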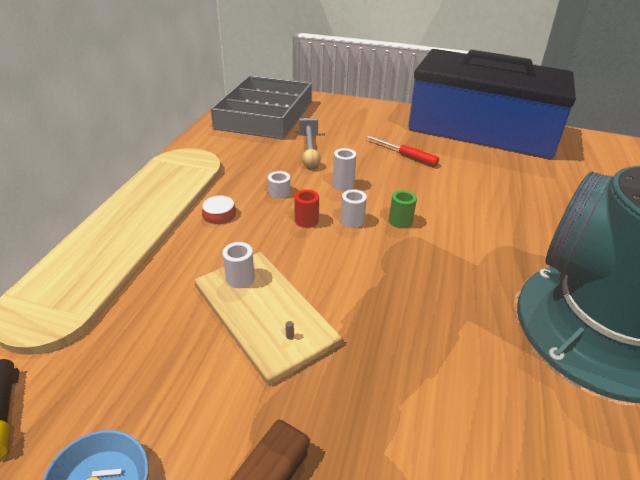

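The top view shows the board with the bare pin near (202,253) and the fitted sleeve at (248,186). The loose greys are at (402,168), (447,228) and (379,258). In the side view these look short (279,185), tall (344,170) and middle (354,208). I'll enlarge the views to get exact pixels.

```bash
python3 - <<'E'
import cv2,numpy as np
a=cv2.imread("pics/top0.png");b=cv2.imread("pics/side0.png")
f=lambda im,x,y,w,h:cv2.resize(im[y:y+h,x:x+w],(400,300),interpolation=cv2.INTER_CUBIC)
# top mid (8x), top pin; side mid, side pin
g=np.vstack([np.hstack([f(a,354,240,50,37.5.__int__()+1),f(a,180,236,50,38)]),np.hstack([f(b,325,185,60,45),f(b,260,305,60,45)])])
cv2.imwrite("pics/crop1.png",g)
E
```

```text
(no output)
```

View pics/crop1.png

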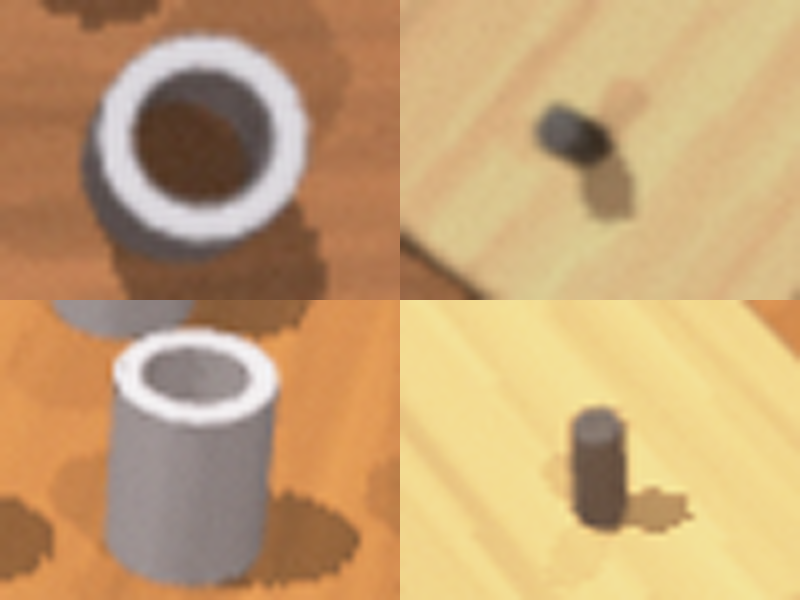

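The crop shows these centres:

| Point | Top view | Side view |
|---|---|---|
| Middle sleeve rim | (379.0,256.9) | (354.0,196.1) |
| Pin top | (199.6,251.6) | (289.3,323.6) |

Next I'll triangulate and check the heights and neighbours.

```bash
cat >h.py <<'E'
from workcell import ctrl
import numpy as np, cv2
def ray(n,p):
    c=ctrl.camera_params(n);f=240/np.tan(np.radians(c["fovy"]/2))
    K=np.array([[f,0,c["cx"]],[0,f,c["cy"]],[0,0,1]])
    u=cv2.undistortPoints(np.array([[p]],float),K,np.array([c["k1"],0,0,0.]))[0,0]
    R=c["R"];return -R.T@c["t"],R.T@np.r_[u,1]
def atz(n,p,z):
    o,d=ray(n,p);return (o+d*(z-o[2])/d[2]).round(1)
def tri(pt,ps):
    A=0;b=0
    for n,p in(("top",pt),("side",ps)):
        o,d=ray(n,p);d=d/np.linalg.norm(d);M=np.eye(3)-np.outer(d,d);A=A+M;b=b+M@o
    return np.linalg.solve(A,b).round(1)
E
python3 - <<'E'
from h import *
from scipy.spatial.transform import Rotation as Ro
T,S=(379,256.9),(354,196.1)
print("mid",tri(T,S),atz("top",T,60),atz("side",S,60))
T,S=(199.6,251.6),(289.3,323.6)
print("pin",tri(T,S),atz("top",T,48),atz("side",S,48),"foot",atz("side",(289.6,336.8),18))
print("fitted",atz("top",(247,185),78),atz("side",(238,251),78))
for k,p,z in(("short",(402,168),40),("tall",(448,227),80),("red",(362,212),60),("green",(397,307),60)):print(k,atz("top",p,z))
print(Ro.from_rotvec(ctrl.get_state()["eef_rot"]).as_matrix().round(3))
E
```

```text
mid [ 453.7 -157.8   57.7] [ 453.8 -157.5   60. ] [ 452.7 -154.3   60. ]
pin [474.8 173.   46.3] [475.1 172.6  48. ] [473.8 174.4  48. ] foot [474.2 173.7  18. ]
fitted [591.   78.2  78. ] [589.9  80.4  78. ]
short [ 624.8 -211.6   40. ]
tall [ 501.1 -280.7   80. ]
red [ 537.5 -130.3   60. ]
green [ 363.2 -185.3   60. ]
[[-0.961  0.277 -0.   ]
 [ 0.277  0.961 -0.001]
 [ 0.    -0.001 -1.   ]]
```

The measurements agree: pin to fitted sleeve comes out at 149.5 mm against the given 150. I'll use sleeve (453.5,-156.5) and pin (474.5,173.3). At the current yaw, the open fingers clear the red and green sleeves.

```bash
python3 -m crank '-24 -28 0 0 0 0 1;-72 -82 0 0 0 0 1;-96 -110 0 0 0 0 1;-120 -138 0 0 0 0 1;-144 -165 0 0 0 0 1;-168 -193 0 0 0 0 1;-192 -220 0 0 0 0 1;-216 -248 0 0 0 0 1;-240 -275 0 0 0 0 1;-260 -300 0 0 0 0 1' 40
python3 -m crank '-24 -27 0 0 0 0 1;-48 -55 0 0 0 0 1;-72 -82 0 0 0 0 1;-96 -110 0 0 0 0 1;-120 -138 0 0 0 0 1;-144 -165 0 0 0 0 1;-168 -193 0 0 0 0 1;-192 -220 0 0 0 0 1;-215 -245 0 0 0 0 1;-219 -250 0 0 0 0 1'
cat >>h.py <<'E'
def goto(*X):
    "tool-frame shift from the measured pose to world target, and tool tilt"
    from scipy.spatial.transform import Rotation as Ro
    s=ctrl.get_state();R=Ro.from_rotvec(s["eef_rot"]).as_matrix()
    print("t",s["time"],"at",s["ee_pos"].round(1),"shift",(R.T@(np.array(X)-s["ee_pos"])).round(1),"z",R[:,2].round(3),"y",R[:,1].round(3),"F",s["contact_force"].round(1),"grip",round(s["grip_width"],3),round(s["grasp_force"],1),"q",s["qpos"].round(2))
E
python3 -c "
from h import *
goto(453.5,-156.5,38)"
```

```text
time: 0.93
ee_pos: [312.5, 142.3, 250.3]
eef_rot: [0.44, 3.11, 0.0]
contact_force: [0.7, 0.3, 0.8]
grip_width: 1.0
grasp_force: 0.0
time: 1.77
ee_pos: [455.0, -160.8, 249.4]
eef_rot: [-0.444, -3.11, 0.001]
contact_force: [-0.7, 1.3, -2.0]
grip_width: 1.001
grasp_force: 0.0
t 1.7667 at [ 455.  -160.8  249.4] shift [  2.6   3.8 211.4] z [-0.    -0.001 -1.   ] y [ 0.28   0.96  -0.001] F [-0.7  1.3 -2. ] grip 1.001 0.0 q [-0.51  0.19 -0.15  1.23 -0.   -0.22]
```

```bash
python3 -m crank '0 0 25 0 0 0 1;0 0 60 0 0 0 1;0 0 95 0 0 0 1;0 0 115 0 0 0 1;0 0 120 0 0 0 1;0 0 120 0 0 0 1;0 0 120 0 0 0 1'
python3 - <<'E'
from h import *
goto(453.5,-156.5,38)
a=ctrl.read_camera("top")[:,:,::-1];b=ctrl.read_camera("side")[:,:,::-1]
cv2.imwrite("pics/c2.png",np.hstack([cv2.resize(a[180:330,300:450],(400,400)),cv2.resize(b[80:230,280:430],(400,400))]))
E
```

```text
time: 2.35
ee_pos: [453.7, -156.9, 131.3]
eef_rot: [0.439, 3.11, -0.0]
contact_force: [-0.3, -0.1, 0.4]
grip_width: 1.001
grasp_force: 0.0
t 2.35 at [ 453.7 -156.9  131.3] shift [ 0.4  0.3 93.3] z [ 0.001 -0.    -1.   ] y [ 0.277  0.961 -0.   ] F [-0.3 -0.1  0.4] grip 1.001 0.0 q [-0.5   0.26 -0.4   0.92  0.   -0.22]
```

View pics/c2.png

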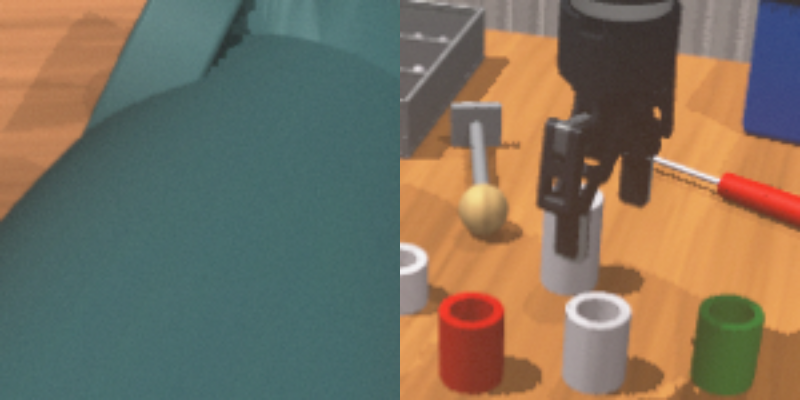

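The side crop shows the open fingers, with tips at about (570,255) and (635,200), over the middle grey sleeve at (598,345). The red and green sleeves are clear on either side, so I'll descend.

```bash
python3 -m crank '0 0 20 0 0 0 1;0 0 45 0 0 0 1;0 0 65 0 0 0 1;0 0 82 0 0 0 1;0 0 92 0 0 0 1;0 0 92 0 0 0 1;0 0 92 0 0 0 1'
python3 -m crank '0 0 0 0 0 0 -0.2;0 0 0 0 0 0 -0.6;0 0 0 0 0 0 -1;0 0 0 0 0 0 -1;0 0 0 0 0 0 -1;0 0 0 0 0 0 -1;0 0 0 0 0 0 -1;0 0 0 0 0 0 -1' 40
python3 -c "
from h import *
goto(453.5,-156.5,38)"
```

```text
time: 3.03
ee_pos: [453.8, -157.0, 39.1]
eef_rot: [0.439, 3.11, -0.0]
contact_force: [0.6, 0.9, -0.6]
grip_width: 0.997
grasp_force: 0.0
time: 3.7
ee_pos: [453.8, -157.1, 39.3]
eef_rot: [0.439, 3.109, -0.001]
contact_force: [-2.6, 0.7, 12.2]
grip_width: 0.553
grasp_force: 39.3
t 3.7 at [ 453.8 -157.1   39.3] shift [0.5 0.4 1.3] z [ 0.001 -0.001 -1.   ] y [ 0.277  0.961 -0.   ] F [-2.6  0.7 12.2] grip 0.553 39.3 q [-0.5   0.36 -0.55  0.67 -0.   -0.22]
```

Width 0.553 × 85 = 47 mm matches a 48 mm sleeve. Lifting.

```bash
python3 -m crank '0 0 -10 0 0 0 -1;0 0 -30 0 0 0 -1;0 0 -60 0 0 0 -1;0 0 -90 0 0 0 -1;0 0 -112 0 0 0 -1;0 0 -120 0 0 0 -1;0 0 -120 0 0 0 -1'
python3 - <<'E'
from h import *
goto(474.5,173.3,158)
b=ctrl.read_camera("side")[:,:,::-1]
cv2.imwrite("pics/c3.png",cv2.resize(b[60:260,260:460],(500,500)))
E
```

```text
time: 4.28
ee_pos: [454.1, -157.2, 160.0]
eef_rot: [0.439, 3.108, -0.002]
contact_force: [0.2, -0.0, -2.0]
grip_width: 0.557
grasp_force: 41.6
t 4.2833 at [ 454.1 -157.2  160. ] shift [ 72.  323.2   1.5] z [ 0.003 -0.002 -1.   ] y [ 0.277  0.961 -0.001] F [ 0.2 -0.  -2. ] grip 0.557 41.6 q [-0.5   0.23 -0.34  0.99 -0.   -0.22]
```

View pics/c3.png

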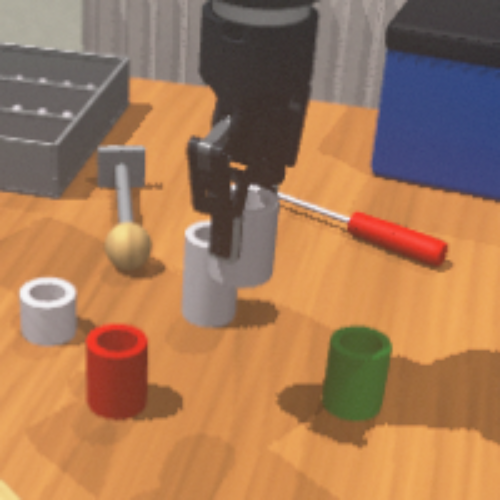

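The sleeve at (255,235) is held upright off the table, with the others undisturbed. Carrying it over the pin.

```bash
python3 -m crank '3 15 0 0 0 0 -1;10 45 0 0 0 0 -1;18 80 0 0 0 0 -1;26 118 0 0 0 0 -1;35 156 0 0 0 0 -1;43 194 0 0 0 0 -1;52 232 0 0 0 0 -1;60 268 0 0 0 0 -1;66 298 0 0 0 0 -1;70 315 0 0 0 0 -1'
python3 -m crank '2 8 10 0 0 0 -1;2 8 30 0 0 0 -1;2 8 46 0 0 0 -1;2 8 54 0 0 0 -1;2 8 54 0 0 0 -1;2 8 54 0 0 0 -1;2 8 54 0 0 0 -1'
python3 - <<'E'
from h import *
goto(474.5,173.3,57)
a=ctrl.read_camera("top")[:,:,::-1];b=ctrl.read_camera("side")[:,:,::-1]
cv2.imwrite("pics/c4.png",np.hstack([cv2.resize(a[150:300,150:300],(400,400)),cv2.resize(b[230:380,210:360],(400,400))]))
E
```

```text
time: 5.17
ee_pos: [472.5, 168.1, 156.5]
eef_rot: [-0.436, -3.109, 0.0]
contact_force: [-0.3, 0.3, -2.3]
grip_width: 0.553
grasp_force: 41.7
time: 5.75
ee_pos: [473.9, 173.2, 104.6]
eef_rot: [0.44, 3.11, 0.0]
contact_force: [-0.3, 0.1, -1.0]
grip_width: 0.555
grasp_force: 41.7
t 5.75 at [473.9 173.2 104.6] shift [-0.5  0.2 47.6] z [ 0.  0. -1.] y [0.278 0.961 0.   ] F [-0.3  0.1 -1. ] grip 0.555 41.7 q [ 0.19  0.32 -0.38  0.87 -0.    0.47]
```

View pics/c4.png

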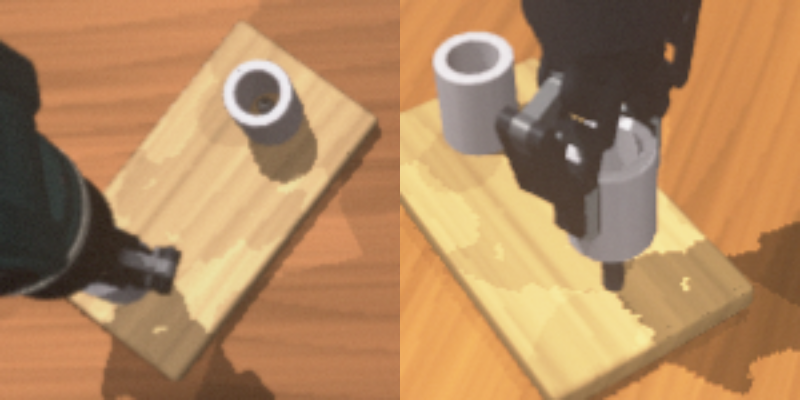

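The side crop shows the held sleeve centred at column 612 with the pin directly under it at column 613. Lowering 46 mm.

```bash
python3 -m crank '0 0 8 0 0 0 -1;0 0 18 0 0 0 -1;0 0 28 0 0 0 -1;0 0 36 0 0 0 -1;0 0 42 0 0 0 -1;0 0 45 0 0 0 -1;0 0 46 0 0 0 -1;0 0 46 0 0 0 -1'
python3 - <<'E'
from h import *
goto(474.5,173.3,57.3)
b=ctrl.read_camera("side")[:,:,::-1]
cv2.imwrite("pics/c5.png",cv2.resize(b[230:380,210:360],(500,500)))
E
```

```text
time: 6.52
ee_pos: [473.7, 173.5, 58.2]
eef_rot: [-0.44, -3.111, 0.0]
contact_force: [-0.3, 0.1, -1.2]
grip_width: 0.554
grasp_force: 41.7
t 6.5167 at [473.7 173.5  58.2] shift [-0.9 -0.   0.9] z [-0. -0. -1.] y [ 0.277  0.961 -0.   ] F [-0.3  0.1 -1.2] grip 0.554 41.7 q [ 0.19  0.37 -0.46  0.74  0.    0.47]
```

View pics/c5.png

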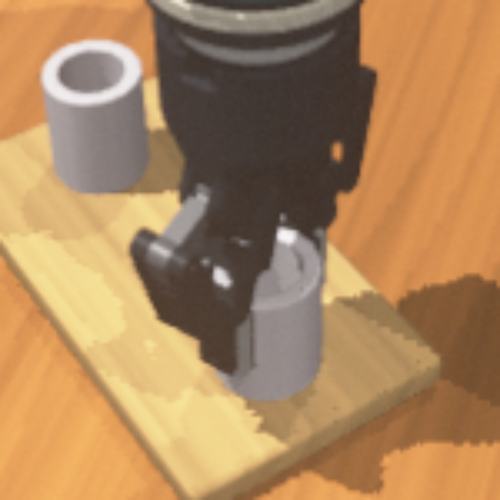

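The sleeve is over the pin, about 1 mm above the board, with no side load. I'll ease it down, then open.

```bash
python3 -m crank '0 0 0.5 0 0 0 -1;0 0 1 0 0 0 -1;0 0 1.5 0 0 0 -1;0 0 1.5 0 0 0 -1;0 0 1.5 0 0 0 -1'
python3 -m crank '0 0 0 0 0 0 0.3;0 0 0 0 0 0 0.5;0 0 0 0 0 0 0.7;0 0 0 0 0 0 1;0 0 0 0 0 0 1;0 0 0 0 0 0 1;0 0 0 0 0 0 1;0 0 0 0 0 0 1'
```

```text
time: 6.98
ee_pos: [473.9, 173.6, 57.4]
eef_rot: [0.439, 3.11, 0.0]
contact_force: [-2.2, -0.0, 6.6]
grip_width: 0.556
grasp_force: 42.4
time: 7.65
ee_pos: [473.6, 173.5, 56.8]
eef_rot: [-0.44, -3.111, 0.0]
contact_force: [-0.1, 0.3, 0.4]
grip_width: 0.998
grasp_force: 0.0
```

Contact was felt at 57.4 mm, as expected. Now I'll retreat straight up, then move aside so both cameras can see.

```bash
python3 -m crank '0 0 -10 0 0 0 1;0 0 -30 0 0 0 1;0 0 -60 0 0 0 1;0 0 -95 0 0 0 1;0 0 -130 0 0 0 1;0 0 -160 0 0 0 1;0 0 -180 0 0 0 1;0 0 -190 0 0 0 1;0 0 -190 0 0 0 1'
python3 -m crank '20 30 0 0 0 0 1;38 60 0 0 0 0 1;56 90 0 0 0 0 1;75 120 0 0 0 0 1;94 150 0 0 0 0 1;112 180 0 0 0 0 1;130 210 0 0 0 0 1;140 230 0 0 0 0 1;145 235 0 0 0 0 1;145 235 0 0 0 0 1'
python3 - <<'E'
from h import *
goto(474,173,250)
a=ctrl.read_camera("top")[:,:,::-1];b=ctrl.read_camera("side")[:,:,::-1]
cv2.imwrite("pics/c6.png",np.hstack([cv2.resize(a[150:300,150:300],(400,400)),cv2.resize(b[150:350,200:400],(400,400))]))
E
```

```text
time: 8.4
ee_pos: [474.5, 173.7, 248.9]
eef_rot: [0.439, 3.107, 0.002]
contact_force: [0.2, 0.7, -0.0]
grip_width: 0.999
grasp_force: 0.0
time: 9.23
ee_pos: [398.5, 440.6, 245.4]
eef_rot: [-0.436, -3.11, 0.002]
contact_force: [-0.5, -0.8, -0.4]
grip_width: 1.002
grasp_force: 0.0
t 9.2333 at [398.5 440.6 245.4] shift [-146.2 -236.5   -4.4] z [-0.001 -0.001 -1.   ] y [ 0.275  0.961 -0.001] F [-0.5 -0.8 -0.4] grip 1.002 0.0 q [0.7  0.39 0.12 1.31 0.   0.98]
```

View pics/c6.png

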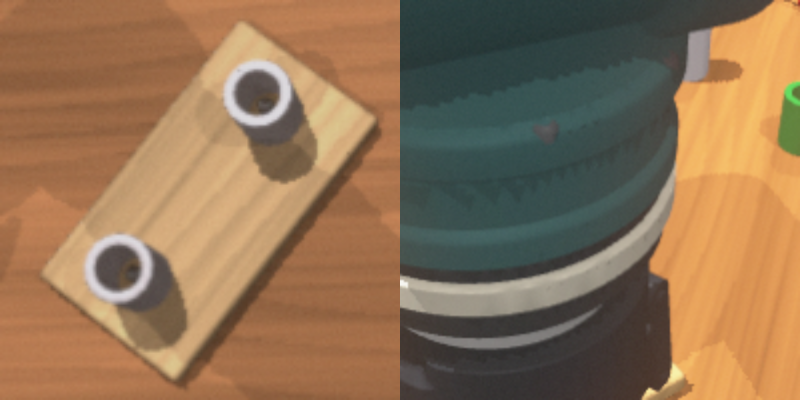

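In the top view the new sleeve stands at (120,270) with the pin visible in its bore. Its rim size and lean match the fitted sleeve at (258,97). The arm is clear, so I'll hand in.

```bash
python3 -c "
from workcell import ctrl
print(ctrl.finish_job())"
```

```text
the job is handed in; nothing more can be done
None
```

The 60 mm sleeve stands upright over the bare pin and released, the other two loose sleeves were not touched, and the job was handed in at about 9.3 s.

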